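# Load the board panel and tally its three boards

### The arm

A 6-joint arm with a two-finger parallel gripper is mounted at the origin on the work surface. World frame = base frame: x ahead of the robot, y to its left, z up, the work surface at z = 0. Lengths are in m, angles in rad, forces in N, time in s.
With the tool pointing down it reaches from about 0.3 to 0.85 m from the base axis. Payload 4.2 kg.
Tool frame: the origin (TCP) lies on the centre line of the jaws, within the pads' length; the fingertips stand 22 mm ahead of it and the grasp point (between the pads) lies 3 mm ahead of it; z points along the fingers, y is the line along which they close (so a half turn about z gives the same grasp; the last joint's range is limited). The gripper opens to 91 mm and grips with 3 to 60 N. Pads are 32 mm wide; open, the fingers measure 118 mm over their backs; the gripper's body (76 mm by 178 mm) begins 60 mm behind the grasp point.
Start: joints at [1.243, 0.32, 1.565, -0, 1.257, -0.02], TCP at [0.174, 0.548, 0.203] pointing down, gripper open.
Joint ranges: [-3.11, 3.11], [-0.84, 2.01], [0.21, 2.61], [-1.34, 4.49], [0.05, 2.63], [-2.56, 2.56]. Speed limits (rad/s): [2.57, 2.57, 3.14, 3.14, 3.14, 3.14].

### API

Orientations are given as [roll, pitch, yaw] about the fixed x, y, z axes, in that order (R = Rz(yaw) Ry(pitch) Rx(roll)).
In Python, from plant import r, eyes, order gives the robot as it stands.
- The arm moves only by the tool step_arm, never from a script. Its argument "rows" is a list of rows, each a list of 7 numbers: the shift along the tool's x, y, z in cm, then the turn, a rotation vector about the tool's x, y, z in rad, then the closure, from -1 (fully open) to 1 (shut), so that 0 is half open. In form: [[tx, ty, tz, ax, ay, az, hand], ...]. A call has 1 to 12 rows; each row is the pose to reach, as a shift and turn from the pose commanded when the call began, along the tool's axes at that moment; what a row does not reach only later rows make up. A row lasts 1/12 s, in which the tool goes at most 41.7 mm and 7.16 degrees, less where a joint would pass 70% of its speed; a pose out of reach is approached as far as the arm can. A call with a gripper value outside its range is refused whole. The fingers move at their own pace and stop on an object; the grip force is fixed at half the most. Time passes only in rows, so rows that repeat a pose let the fingers close. It gives the time, the measured TCP pose, the force, the opening and the grip force at its end, in the units of the state.
- r.observe(): the state, without advancing time (a new reading comes with each control period).
- eyes.capture(name): name is "scene" or "side" or "wrist"; returns (picture, depth): 400x640x3 uint8, red, green, blue; 400x640 float32, m along the optical axis (not along the pixel's ray), 0 where there is no reading.
- eyes.get_calibration(name): a dict with "K" (3x3 intrinsics, pixels), "xyz" and "rotation" of the camera in the world. Camera axes: x right, y up, looking along -z (the intrinsics and any distortion apply to the point x, -y, -z); pixel columns grow to the right and rows downward; lengths in m; the calibration is good to about 2 mm. A picture is of the moment at which its call begins: read the wrist's pose just before it. get_calibration takes no time and is no camera call; for the wrist camera it gives the pose at the moment of the call.
- order.close_job(): hands the job in; it is judged then, once.
The state is a dict: "time_s": time; "joint_positions": joint angles; "joint_vel": joint speeds; "joint_torque": joint torques, N m; "tcp_pos": TCP position; "tcp_rot": TCP orientation; "ft_force": force on the tool from outside, world axes, zero at the start; "wrist_torque": the same for the moment, N m; "finger_gap": finger opening in m; "grasp_force": force on a finger pad.
Only numpy, scipy, OpenCV 4.12 (cv2) and the standard library are available. Lean on these libraries where they do the work, as an engineer would, in place of code of your own. Each camera call takes 0.05 s, during which the arm holds its last target. There are 200 camera calls.

### The job

Put the blue panel into the sloping board holder: push one end down-slope into the orange sprung jaw, lower the other end and let the spring push it home under the black fixed jaw. Let go, then tally its three boards: press the counter's red lever fully down exactly three times, letting it come right up each time, so that the dial's pointer ends at the green mark. Do not turn the dial by hand, and leave the screwdriver, bottle and scope alone.

Things in the scene. Friction and masses are not known exactly. Their poses are not given: they have to be found in the camera images.
- panel: Loose blue panel of three equal circuit boards, 156 (x) x 76 (y) x 4 mm, 0.2 kg; starts flat on the bench. Origin: centre of its underside, z up. Three finned aluminium heat sinks at x = -46, 0, +46 mm, y = 0, each 34 (x) x 30 (y) mm, tops 36 mm above the underside; the middle one is a good grip across y. Same either way round.
- bed: Sloping bed of the board holder, fixed to the bench. Its frame is the panel's when home: origin (85 mm above the bench) at the centre of the panel's underside, x up the slope (away from the robot, 25 deg above level), y across, z square to the slope. Both jaws are 90 mm wide (y). Between them only two rails, 8 mm below z = 0. Base plate 220 x 110 x 10 mm.
- fixed_slot (a point): Foot of the end wall of the black fixed jaw at the bed's upper end (bed x = +78, z = 0 mm). From it down-slope: a shelf at z = 0 for 30 mm; over the first 9 mm a lip, underside at z = 9, top at z = 13 mm.
- jaw (a joint): Travel (m) of the orange sprung jaw at the lower end of the bed; 0 = rest, grows down-slope (bed -x), stop at 0.026; 0.006 with the panel home. Spring 3.5 N at rest, +0.35 N per mm (12.6 N at the stop). The panel's upper end clears the fixed jaw's lip from about 0.016 on.
- jaw_slot (a point): Foot of the orange jaw's end wall, on its shelf (z = 0 of the bed); moves with the jaw; at bed x = -72 mm at rest. From it up-slope (bed +x): shelf for 12 mm at z = 0, lip over the first 9 mm with underside at z = 11 and top at z = 15 mm.
- counter: Grey tally counter fixed to the bench, housing 120 (x) x 100 (y) x 50 mm high; origin under its centre, z up; -x is the lever side, roughly toward the robot.
- lever_pad (a point): Top centre of the red pad (45 x 50 mm) on the counter's lever; moves with it. The hinge lies along counter y at counter x = -56 mm, 56 mm above the bench; this point is 90 mm along the lever from it and 8 mm above its middle line. The lever slopes 0.25 rad up from the hinge at rest, 0.10 rad down when pressed fully: the point goes from 86 to 55 mm above the bench.
- counter_lever (a joint): Lever angle (rad): 0 = up (sprung back to it), 0.35 = fully down at its stop. About 4 N at the pad to start, 10 N at the stop. Each stroke past about 0.31 and back to 0 counts once.
- counter_dial (a joint): Dial angle (rad), clockwise from above: 0 at the start, red pointer at the black mark; each full stroke turns it on by 0.628 (one of ten marks) through a ratchet and it stays; green mark = 1.885. It does not run back.
- screwdriver: Bystander: yellow-handled screwdriver, 190 mm long along x, lying; origin on its underside, near the middle.
- flux_bottle: Bystander: small bottle with red cap, 38 mm across, 85 mm high; origin under its centre.
- handheld_scope: Bystander: blue handheld scope lying on its back, 190 (x) x 98 x 38 mm; origin under its centre.
Not all that is in view belongs to the job. There is more than one size of the panel; the job needs the larger.

How it is judged:
By the outcome, as a careful person would: the job done as asked, in the order asked, and still so for the second after the job is handed in, with the robot touching nothing.
It also fails if it takes over 61 s, if anything falls off the work surface, if the arm or the gripper's body presses on something with over 40 N, if the wrist force passes 120 N, or if a joint passes its speed limit or range.

## Working session

There is one attempt and no reset: what is moved stays moved. The work goes in short steps, Python scripts to look and compute and a tool call to move; the robot and the scene stay as the last step left them, time stands still between calls to the robot, and variables do not carry over. Pictures are saved under pics/ and viewed, at most 13 in all, crops included, and the job is handed in when it is done.

Besides the shell and the picture viewer there is one more tool, called after "Request:" as name(argument=value, ...) on one line, values as JSON. step_arm: Moves the arm, as the interface text tells. Its arguments: {"type":"object","properties":{"rows":{"type":"array","items":{"type":"array","items":{"type":"number"}}}},"required":["rows"]}

```bash
mkdir -p pics; ls; cat > h.py <<'E'
import numpy as np, cv2
from scipy.spatial.transform import Rotation as Ro
from plant import r, eyes, order
def grab(n,f):
    p,d=eyes.capture(n); np.savez('/tmp/%s.npz'%f,p=p,d=d); c=eyes.get_calibration(n)
    np.savez('/tmp/%s_c.npz'%f,K=c['K'],xyz=c['xyz'],R=np.array(c['rotation'],float)); cv2.imwrite('pics/%s.png'%f,p[:,:,::-1]); return p,d,c
E
python3 - <<'E'
from h import *
for n in ('scene','side'):
    p,d,c=grab(n,n+'0'); print(n,c)
s=r.observe(); print(s)
E
```

```text
pics
scene {'K': array([[362.18951002,   0.        , 315.2032293 ],
       [  0.        , 362.18951002, 192.36837071],
       [  0.        ,   0.        ,   1.        ]]), 'xyz': array([0.88660499, 0.2556364 , 0.80033418]), 'rotation': array([ 5.80575429e-01, -2.75399858e-04,  2.47505717e+00])}
side {'K': array([[486.6957076 ,   0.        , 315.9014472 ],
       [  0.        , 486.6957076 , 193.47064083],
       [  0.        ,   0.        ,   1.        ]]), 'xyz': array([ 0.40776691, -0.84552888,  0.85281034]), 'rotation': array([ 0.80977509,  0.02093185, -0.24544719])}
{'time_s': 0.1, 'joint_positions': array([ 1.24301452e+00,  3.20197658e-01,  1.56552288e+00,  6.76728105e-06,
        1.25743970e+00, -1.99660959e-02]), 'joint_vel': array([-4.05302383e-05, -2.09346825e-03, -2.61277394e-03, -2.84146194e-03,
        1.06288715e-03, -1.02346488e-03]), 'joint_torque': array([-1.47116403e-03, -4.13327658e+01, -2.32509810e+01,  7.26943742e-02,
        4.22244170e-02, -5.99482064e-05]), 'tcp_pos': array([0.17403918, 0.54753469, 0.20203506]), 'tcp_rot': array([-3.14002551e+00, -3.77295582e-05,  2.83377482e+00]), 'ft_force': array([-0.27865917, -0.22376794,  0.23072757]), 'wrist_torque': array([-0.0644995 , -0.01451523,  0.01916864]), 'grasp_force': 0.0, 'finger_gap': 0.09115837673545846}
```

View pics/scene0.png

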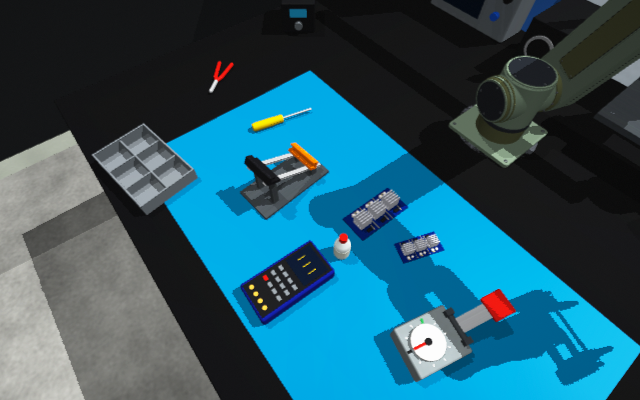

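View pics/side0.png

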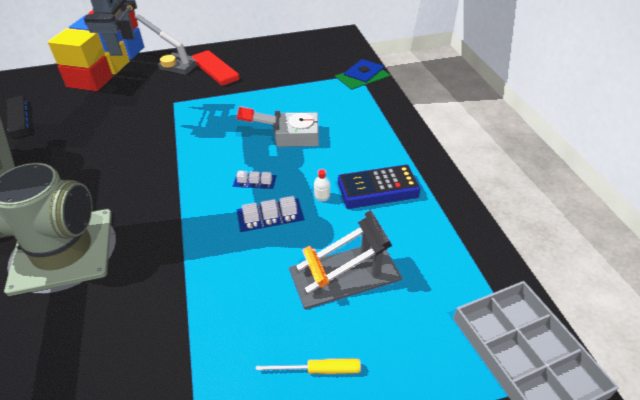

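```bash
cat >> h.py <<'E'
def cloud(f):
    a=np.load('/tmp/%s.npz'%f); c=np.load('/tmp/%s_c.npz'%f); K=c['K']; p=a['p']; d=a['d']
    v,u=np.mgrid[0:400,0:640]; X=np.stack([(u-K[0,2])/K[0,0]*d,-(v-K[1,2])/K[1,1]*d,-d],-1)
    R=c['R']; R=Ro.from_euler('xyz',R).as_matrix() if R.ndim==1 else R
    W=X@R.T+c['xyz']; W[d==0]=np.nan; return p,W
def rect(P):
    (c,(a,b),t)=cv2.minAreaRect((P[:,:2]*1000).astype(np.float32))
    if a<b: a,b,t=b,a,t+90
    return np.round(c,1),round(a,1),round(b,1),round(t,1)
E
python3 - <<'E'
from h import *
R={'scene0':{'panel':(335,180,415,243),'small':(390,228,448,268),'bed':(225,135,335,222),'pad':(478,285,520,325),'hous':(385,295,480,385),'bottle':(330,230,355,262),'scope':(235,240,340,325),'driver':(245,100,315,135)},
'side0':{'panel':(233,193,308,235),'small':(230,166,280,190),'bed':(285,205,405,308),'pad':(233,105,256,122),'hous':(272,110,322,148)}}
for f in R:
    p,W=cloud(f); hsv=cv2.cvtColor(p,cv2.COLOR_RGB2HSV); H,S,V=[hsv[...,i].astype(int) for i in range(3)]
    print(f,'bench z',np.nanmedian(W[120:300,200:400,2]), W[195,225] if f=='side0' else W[210,300])
    bg=(H>92)&(H<105)&(S>150)
    for n,(a,b,c,d) in R[f].items():
        s=np.zeros_like(bg); s[b:d,a:c]=1
        m=s&~bg; Z=W[...,2]
        g=lambda k:W[k&np.isfinite(Z)]
        if n in('panel','small'):
            k=m&(H>105)&(H<130)&(S>120)&(Z<.012)&(Z>.001); print(n,'blue',k.sum(),rect(g(k)),np.median(g(k)[:,2]))
            k=m&(Z>.028); q=g(k); print('  sinks',rect(q),np.percentile(q[:,2],[50,95]))
        elif n=='bed':
            k=m&(H>5)&(H<22)&(S>150); q=g(k); print('orange',k.sum(),q.mean(0),q.min(0),q.max(0))
            k=m&(V>170)&(S<60); q=g(k); print('rails',k.sum(),q.mean(0)); u,sv,vt=np.linalg.svd(q-q.mean(0),full_matrices=0); print(vt[:2],sv)
            k=m&(Z>.11)&(V<90); q=g(k); print('black',k.sum(),q.mean(0),rect(q),q[:,2].max())
            k=m&(Z>.004)&(Z<.02)&(S<90); print('base',k.sum(),rect(g(k)))
        elif n=='pad':
            k=m&((H<8)|(H>172))&(S>150); q=g(k); print('pad',k.sum(),q.mean(0),rect(q),np.percentile(q[:,2],[5,50,95]))
        elif n=='hous':
            k=m&(Z>.043)&(Z<.075)&(S<70); q=g(k); print('hous',k.sum(),rect(q),np.median(q[:,2]))
        else:
            k=m&(Z>.008); q=g(k); print(n,rect(q),q[:,2].max())
E
```

```text
scene0 bench z 0.0015398225739624571 [ 0.62652885 -0.13743209  0.00215456]
panel blue 672 (array([481.5,  25. ]), 156.2, 153.6, 179.8) 0.004163994216536293
  sinks (array([523.6,  -1.2]), 183.2, 145.3, 150.6) [0.03545106 0.08515042]
small blue 317 (array([464.6, 119.9]), 106.7, 53.3, 159.8) 0.003257810398342831
  sinks (array([460.8, 117.9]), 55.8, 0.0, 149.9) [0.02834539 0.02846608]
orange 336 [ 0.54246857 -0.23308041  0.06147224] [ 0.52566882 -0.28118828  0.00979052] [ 0.55644799 -0.19060039  0.07315804]
rails 219 [ 0.59530767 -0.22973152  0.07116685]
[[ 0.89100746  0.04586365  0.45166606]
 [ 0.06774357 -0.99717712 -0.03238199]] [0.56071439 0.44104559 0.08214954]
black 407 [ 0.67573228 -0.2192733   0.12561811] (array([ 671.6, -224.7]), 89.7, 30.8, 95.5) 0.13516527746342788
base 1909 (array([ 606.3, -230.1]), 219.6, 109.5, 4.8)
pad 618 [0.47891426 0.31559137 0.08608966] (array([478.4, 315.1]), 48.4, 44.3, 76.9) [0.08009278 0.08616385 0.09158055]
hous 3706 (array([590.3, 287.9]), 172.6, 98.6, 165.4) 0.05201739526522903
bottle (array([623.1,  19.1]), 38.0, 31.1, 125.1) 0.0879667283038
[... 455 characters left out ...]
536278488966Traceback (most recent call last):
  File "<stdin>", line 14, in <module>
    return _quantile_unchecked(
        a, q, axis, out, overwrite_input, method, keepdims, weights)
    return _ureduce(a,
                    func=_quantile_ureduce_func,
    ...<5 lines>...
                    overwrite_input=overwrite_input,
                    method=method)
    r = func(a, **kwargs)
    result = _quantile(arr,
                       quantiles=q,
    ...<2 lines>...
                       out=out,
                       weights=wgt)
    slices_having_nans = np.isnan(arr[-1, ...])
                                  ~~~^^^^^^^^^
IndexError: index -1 is out of bounds for axis 0 with size 0
```

```bash
python3 - <<'E'
import cv2,numpy as np
a=cv2.imread('pics/scene0.png')[170:275,330:460]; b=cv2.imread('pics/side0.png')[200:310,280:410]
a=cv2.resize(a,(500,404));b=cv2.resize(b,(280,237));o=np.zeros((404,790,3),np.uint8);o[:,:500]=a;o[:237,505:785]=b
cv2.imwrite('pics/crop1.png',o)
E
```

```text
(no output)
```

View pics/crop1.png

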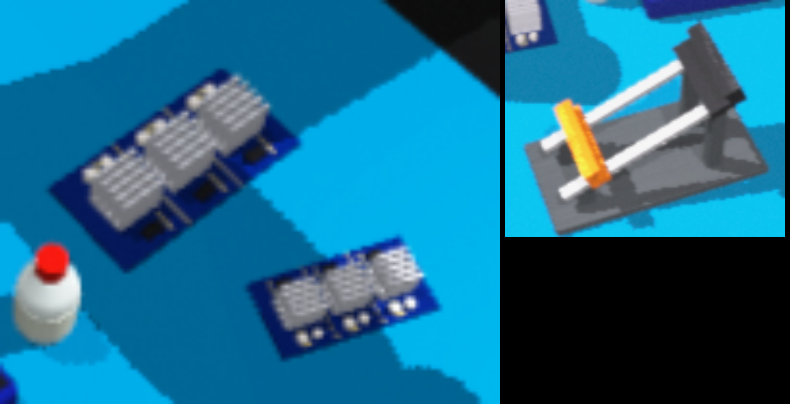

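The panel candidates are the large board at (377,211), measured 155x77 mm, and the small one at (420,246), 105x53 mm. The crop and the sizes both point to the large one. Next I refine the bed and panel and add a helper that works out moves.

```bash
cat >> h.py <<'E'
BED=dict(o=np.array([.606,-.230,.085]),yaw=np.radians(4.8))
def bedR(): return Ro.from_euler('ZY',[BED['yaw'],-np.radians(25)])
def tool_for(pR,pos,h): # panel rotation, origin -> TCP pose, TCP h above underside along panel z
    return pR*Ro.from_euler('x',np.pi), np.array(pos)+pR.apply([0,0,h])
def delta(Rt,pt,s=None):
    s=s or r.observe(); R=Ro.from_euler('xyz',s['tcp_rot'])
    return np.round(R.inv().apply(pt-s['tcp_pos'])*100,2), np.round((R.inv()*Rt).as_rotvec(),3)
def down(yaw): return Ro.from_euler('z',yaw)*Ro.from_euler('x',np.pi)
E
python3 - <<'E'
from h import *
p,W=cloud('scene0'); q,U=cloud('side0')
for f,(a,b,c,d),(a2,b2,c2,d2) in (('scene0',(225,135,335,222),(335,180,415,243)),('side0',(285,205,405,308),(233,193,308,235))):
    p,W=cloud(f); hsv=cv2.cvtColor(p,cv2.COLOR_RGB2HSV); H,S,V=[hsv[...,i].astype(int) for i in range(3)]; Z=W[...,2]
    B=bedR().inv().apply((W-BED['o']).reshape(-1,3)).reshape(W.shape)*1000
    s=np.zeros(Z.shape,bool); s[b:d,a:c]=1
    for n,k in (('orange',s&(H>5)&(H<22)&(S>150)&(Z>.04)),('black',s&(V<90)&(Z>.1)),('rails',s&(V>170)&(S<60)&(Z>.03))):
        x=B[k]; print(f,n,k.sum(),'1/50/99%',np.round(np.nanpercentile(x,[1,50,99],0),1).tolist())
        if n!='rails': t=x[(x[:,2]>10)]; print('   top',len(t),np.round(np.nanpercentile(t,[2,50,98],0),1).tolist())
    s[:]=0; s[b2:d2,a2:c2]=1
    k=s&(Z>.002)&(Z<.045)&((H>105)&(H<130)&(S>120)|(S<60)); 
    n,l,st,_=cv2.connectedComponentsWithStats(k.astype(np.uint8)); k=l==1+np.argmax(st[1:,4]); print('panel',rect(W[k]), 'sinks',rect(W[k&(Z>.03)]))
E
```

```text
scene0 orange 332 1/50/99% [[-79.5, -44.3, -6.8], [-66.8, 3.4, 2.3], [-59.0, 44.1, 16.7]]
   top 139 [[-79.7, -42.8, 10.5], [-67.8, 3.5, 14.9], [-62.8, 43.2, 16.8]]
scene0 black 490 1/50/99% [[48.5, -44.7, -8.6], [82.5, 6.9, 6.0], [87.3, 44.2, 14.9]]
   top 206 [[68.5, -43.0, 10.3], [78.6, 1.3, 13.2], [87.0, 43.3, 14.9]]
scene0 rails 210 1/50/99% [[-103.3, -36.2, -9.6], [-8.3, 23.5, -7.6], [38.0, 34.8, 16.1]]
panel (array([481.2, -12.6]), 156.6, 77.1, 179.3) sinks (array([482.2, -12. ]), 123.9, 31.5, 179.1)
side0 orange 194 1/50/99% [[-80.4, -50.1, -8.6], [-64.7, -20.0, -0.4], [-60.9, 38.4, 16.3]]
   top 49 [[-80.8, -49.8, 10.5], [-65.7, -14.9, 13.3], [-64.0, 39.1, 16.4]]
side0 black 589 1/50/99% [[47.7, -49.6, -6.2], [64.8, -12.5, 0.2], [82.4, 36.7, 14.5]]
   top 201 [[68.1, -48.2, 10.3], [74.0, -8.9, 12.1], [82.4, 35.3, 14.7]]
side0 rails 717 1/50/99% [[-109.2, -40.8, -23.0], [-20.9, -27.9, -9.1], [45.5, 205.6, 13.8]]
panel (array([481. , -16.4]), 153.7, 77.5, 178.7) sinks (array([480.7, -14.9]), 125.1, 36.2, 179.8)
```

```bash
sed -i 's/-.230,.085/-.232,.085/' h.py; python3 - <<'E'
from h import *
print(delta(down(-.017),np.array([.481,-.0145,.2])))
print(delta(down(1.5),np.array([.481,-.0145,.2])))
E
```

```text
(array([-46.28, -44.26,   0.27]), array([-0.000e+00,  2.000e-03,  2.851e+00]))
(array([-46.28, -44.26,   0.27]), array([-1.000e-03,  1.000e-03,  1.334e+00]))
```

Request:
step_arm(rows=[[-3.8,-3.7,0,0,0,0.11,-1],[-7.7,-7.4,0,0,0,0.22,-1],[-11.6,-11,0,0,0,0.33,-1],[-15.4,-14.8,0,0,0,0.44,-1],[-19.3,-18.4,0,0,0,0.55,-1],[-23.1,-22.1,0,0,0,0.66,-1],[-27,-25.8,0,0,0,0.77,-1],[-30.8,-29.5,0,0,0,0.88,-1],[-34.7,-33.2,0,0,0,1.0,-1],[-38.6,-36.9,0,0,0,1.11,-1],[-42.4,-40.6,0,0,0,1.22,-1],[-46.28,-44.26,0.2,0,0,1.334,-1]])

```text
time_s: 1.1
tcp_pos: [0.4141, 0.1072, 0.2023]
tcp_rot: [3.141, -0.0, 1.494]
ft_force: [0.7, 1.6, -0.3]
finger_gap: 0.091
grasp_force: 0.0
```

```bash
python3 - <<'E'
from h import *
print(delta(down(-.017),np.array([.481,-.0145,.2])))
E
```

```text
(array([-11.62,   7.6 ,   0.23]), array([-0.   , -0.   ,  1.511]))
```

Request:
step_arm(rows=[[-2,1.3,0,0,0,0.12,-1],[-4,2.6,0,0,0,0.24,-1],[-6,4,0,0,0,0.36,-1],[-8,5.2,0,0,0,0.48,-1],[-10,6.5,0,0,0,0.6,-1],[-11.6,7.6,0.2,0,0,0.72,-1],[-11.6,7.6,0.2,0,0,0.84,-1],[-11.6,7.6,0.2,0,0,0.96,-1],[-11.6,7.6,0.2,0,0,1.08,-1],[-11.6,7.6,0.2,0,0,1.2,-1],[-11.6,7.6,0.2,0,0,1.32,-1],[-11.6,7.6,0.2,0,0,1.44,-1]])

```text
time_s: 2.1
tcp_pos: [0.4811, -0.012, 0.1999]
tcp_rot: [-3.141, 0.001, 0.054]
ft_force: [0.4, -0.6, 0.0]
finger_gap: 0.091
grasp_force: 0.0
```

```bash
python3 - <<'E'
from h import *
print(delta(down(-.017),np.array([.481,-.0145,.2])), r.observe()['joint_positions'])
p,d,c=grab('wrist','w1')
p,W=cloud('w1'); Z=W[...,2]; hsv=cv2.cvtColor(p,cv2.COLOR_RGB2HSV); H,S,V=[hsv[...,i].astype(int) for i in range(3)]
k=(Z>.025)&(Z<.045)&(S<70)&(abs(W[...,0]-.48)<.1)&(abs(W[...,1]+.015)<.05)
print('sinks',k.sum(),rect(W[k]) if k.sum()>5 else 0,np.nanmedian(Z[k]))
k=(H>105)&(H<130)&(S>120)&(Z<.012)&(abs(W[...,0]-.48)<.1)&(abs(W[...,1]+.015)<.06); print('board',k.sum(),rect(W[k]) if k.sum()>5 else 0)
E
```

```text
(array([-0.02,  0.25, -0.01]), array([-0.   ,  0.001,  0.071])) [-4.88538747e-02  1.74438828e-01  1.77191311e+00  1.39379023e-04
  1.19620613e+00  1.46812890e+00]
sinks 1040 (array([480.6, -13.2]), 126.0, 30.0, 179.2) 0.03634448718215591
board 3819 (array([479.9, -12.9]), 157.6, 76.9, 178.5)
```

View pics/w1.png

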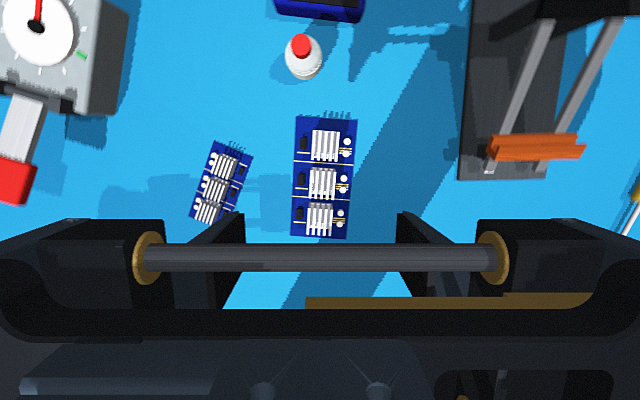

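```bash
python3 - <<'E'
from h import *
p,W=cloud('w1'); c=np.array([.4805,-.0132,0]); P=Ro.from_euler('z',.018).apply((W-c).reshape(-1,3))*1000
P=P[np.isfinite(P[:,0])&(abs(P[:,0])<22)&(abs(P[:,1])<37)]
for a in range(-37,37,5):
    q=P[(P[:,1]>=a)&(P[:,1]<a+5)]; print(a,len(q),np.round(np.percentile(q[:,2],[50,98]),1) if len(q) else '')
q,W=cloud('w1'); hsv=cv2.cvtColor(q,cv2.COLOR_RGB2HSV); H,S,V=[hsv[...,i].astype(int) for i in range(3)]
B=bedR().inv().apply((W-BED['o']).reshape(-1,3)).reshape(W.shape)*1000
k=(H>5)&(H<22)&(S>150)&(W[...,2]>.03)&(W[...,1]<-.1); print('orange',k.sum(),np.round(np.percentile(B[k],[1,50,99],0),1))
print(delta(down(-.018),np.array([.4805,-.0132,.034])))
E
```

```text
-37 215 [  5.3 333.1]
-32 240 [ 11.8 333.3]
-27 304 [332.  333.4]
-22 568 [332.4 333.7]
-17 144 [ 35.6 333. ]
-12 113 [10.4 37. ]
-7 160 [10.8 37.4]
-2 134 [26.7 37.6]
3 137 [11.1 37.7]
8 142 [10.4 37.4]
13 120 [ 5.3 37.6]
18 144 [  4.5 341.1]
23 205 [  8.3 341.3]
28 261 [  9.5 341.2]
33 305 [334.9 341.2]
orange 2256 [[-81.5 -43.5  -5.2]
 [-68.7   5.   14.7]
 [-60.6  45.1  16.7]]
(array([-0.05,  0.12, 16.59]), array([-0.   ,  0.001,  0.068]))
```

Request:
step_arm(rows=[[0,0.05,3,0,0,0.03,0],[0,0.1,6,0,0,0.07,0],[-0.05,0.12,9,0,0,0.07,0],[-0.05,0.12,12,0,0,0.07,0],[-0.05,0.12,14,0,0,0.07,0],[-0.05,0.12,15.5,0,0,0.07,0],[-0.05,0.12,16.4,0,0,0.07,0],[-0.05,0.12,16.4,0,0,0.07,0],[-0.05,0.12,16.4,0,0,0.07,1],[-0.05,0.12,16.4,0,0,0.07,1],[-0.05,0.12,16.4,0,0,0.07,1],[-0.05,0.12,16.4,0,0,0.07,1]])

```text
time_s: 3.15
tcp_pos: [0.4817, -0.0132, 0.0372]
tcp_rot: [-3.142, -0.002, -0.01]
ft_force: [0.1, 0.4, 0.5]
finger_gap: 0.0218
grasp_force: 0.0
```

Request:
step_arm(rows=[[0,0,0,0,0,0,1]])

```text
time_s: 3.23
tcp_pos: [0.4814, -0.0132, 0.037]
tcp_rot: [-3.142, -0.002, -0.01]
ft_force: [-0.1, 0.0, -0.9]
finger_gap: 0.0153
grasp_force: 0.0
```

```bash
python3 - <<'E'
from h import *
grab('wrist','w2'); a=grab('side','s2')[0]
cv2.imwrite('pics/s2c.png',cv2.resize(a[150:270,190:350,::-1],(800,600)))
print(r.observe()['finger_gap'],r.observe()['grasp_force'])
E
```

```text
0.00744947649033034 0.0
```

View pics/s2c.png

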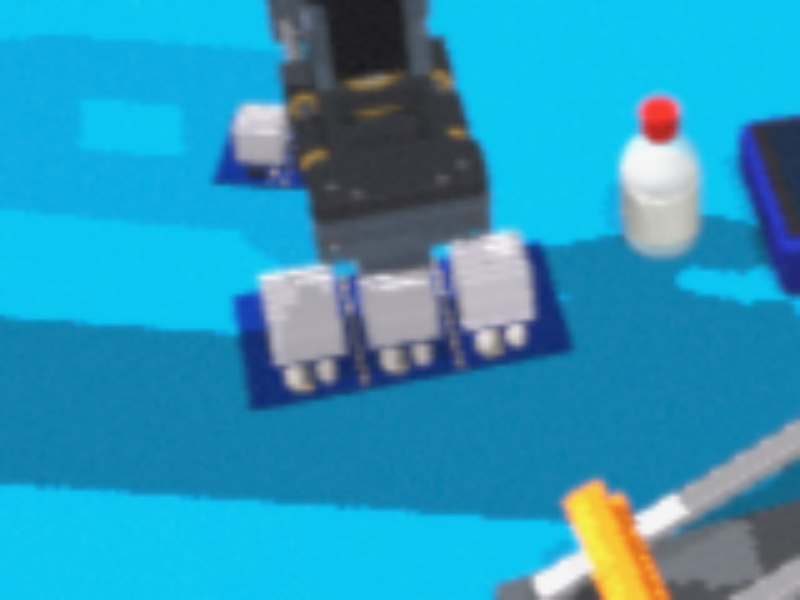

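```bash
python3 - <<'E'
from h import *
for f,b in (('s2',(233,193,308,240)),('w2',(0,0,640,400))):
    p,W=cloud(f); hsv=cv2.cvtColor(p,cv2.COLOR_RGB2HSV); H,S,V=[hsv[...,i].astype(int) for i in range(3)]; Z=W[...,2]
    s=np.zeros(Z.shape,bool); s[b[1]:b[3],b[0]:b[2]]=1
    ok=s&(abs(W[...,0]-.48)<.12)&(abs(W[...,1]+.03)<.11)
    k=ok&(H>105)&(H<130)&(S>120)&(Z<.012)&(Z>-.01); print(f,'board',k.sum(),rect(W[k]))
    k=ok&(Z>.028)&(Z<.045)&(S<50)&(V>100); print('sinks',k.sum(),rect(W[k]))
# gripper in side view: lowest dark points
p,W=cloud('s2'); Z=W[...,2]; k=np.zeros(Z.shape,bool); k[190:206,252:288]=1
for v in range(186,206,3): print(v,np.round(W[v,270],3),p[v,270])
E
```

```text
s2 board 415 (array([481.2, -16.6]), 153.7, 77.7, 179.3)
sinks 375 (array([480.8, -16.3]), 124.7, 35.6, 0.5)
w2 board 6558 (array([509.8,  14.3]), 131.4, 98.3, 89.5)
sinks 2113 (array([518.2, -12.6]), 169.7, 38.0, 7.7)
186 [ 0.482 -0.097  0.168] [56 59 63]
189 [ 0.481 -0.101  0.163] [50 51 56]
192 [ 0.48  -0.099  0.153] [70 79 88]
195 [ 0.48  -0.097  0.142] [72 83 93]
198 [ 0.479 -0.095  0.132] [ 79  91 103]
201 [ 0.485 -0.025  0.055] [74 82 93]
204 [ 0.485 -0.012  0.033] [133 132 140]
```

View pics/w2.png

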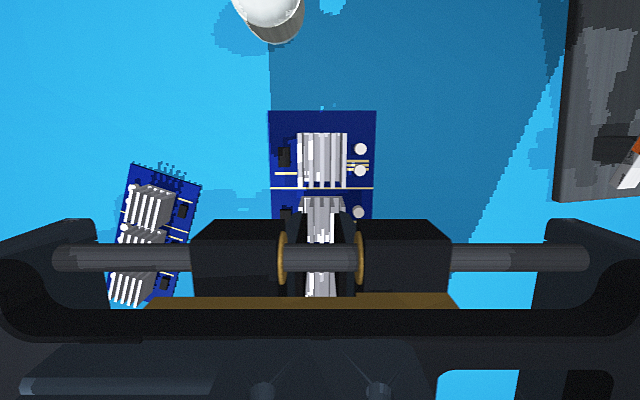

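The wrist view shows the fingers at (305,230) and (350,230) closed over the fins. The side view shows no finger below the sink top, so the tips may be sitting higher than stated. I'll check from the scene camera.

```bash
python3 - <<'E'
from h import *
a=grab('scene','c2')[0]
cv2.imwrite('pics/c2c.png',cv2.resize(a[110:260,290:490,::-1],(800,600)))
s=r.observe(); print(s['finger_gap'],s['grasp_force'],s['tcp_pos'])
p,W=cloud('c2')
k=(abs(W[...,0]-.48)<.09)&(abs(W[...,1]+.013)<.1)&(W[...,2]>.042)&(W[...,2]<.2)
q=W[k]
for a in np.arange(.04,.2,.01):
    t=q[(q[:,2]>=a)&(q[:,2]<a+.01)]
    if len(t): print(round(a,2),len(t),np.round(t.min(0)[:2],3),np.round(t.max(0)[:2],3))
E
```

```text
0.003306323423542369 0.0 [ 0.48109678 -0.01315675  0.03659021]
0.04 3 [ 0.489 -0.016] [ 0.498 -0.005]
0.05 26 [ 0.468 -0.021] [0.499 0.002]
0.06 29 [ 0.473 -0.023] [0.499 0.003]
0.07 32 [ 0.466 -0.024] [0.5   0.004]
0.08 30 [ 0.468 -0.026] [0.499 0.004]
0.09 14 [ 0.491 -0.025] [0.498 0.005]
0.1 6 [ 0.497 -0.027] [ 0.499 -0.021]
0.11 3 [ 0.489 -0.027] [ 0.499 -0.018]
0.12 26 [ 0.446 -0.088] [0.517 0.07 ]
0.13 94 [ 0.457 -0.092] [0.52 0.07]
0.14 252 [ 0.454 -0.092] [0.521 0.075]
0.15 185 [ 0.446 -0.1  ] [0.52  0.078]
0.16 847 [ 0.442 -0.101] [0.521 0.078]
0.17 392 [ 0.444 -0.099] [0.52  0.077]
0.18 109 [ 0.459 -0.028] [0.508 0.039]
0.19 91 [ 0.461 -0.028] [0.508 0.039]
```

View pics/c2c.png

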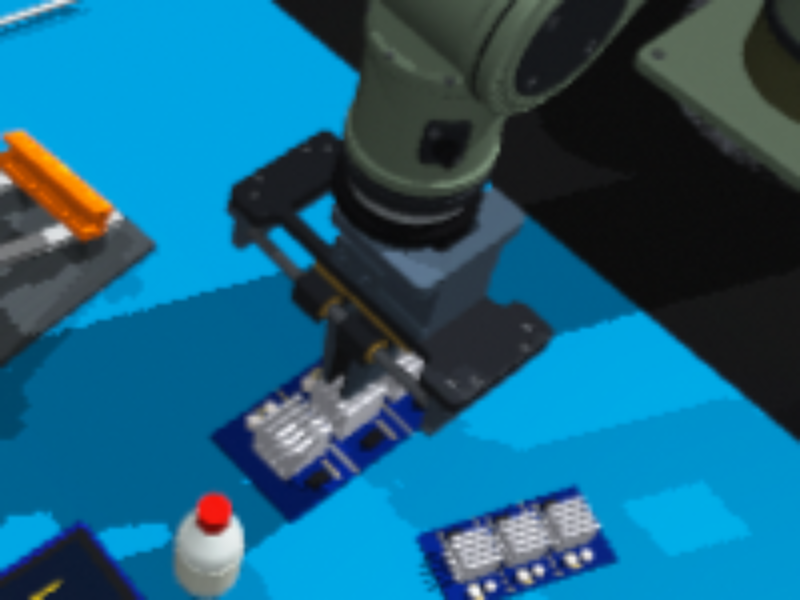

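Request:
step_arm(rows=[[0,0,0,0,0,0,0],[0,0,0,0,0,0,0],[0,0,0,0,0,0,0],[0,0,0,0,0,0,0],[0,0,0,0,0,0,0],[0,0,0.5,0,0,0,0],[0,0,1.1,0,0,0,0],[0,0,1.7,0,0,0,0],[0,0,2.2,0,0,0,0],[0,0,2.5,0,0,0,0],[0,0,2.5,0,0,0,0]])

```text
time_s: 4.3
tcp_pos: [0.4803, -0.0131, 0.0103]
tcp_rot: [-3.141, 0.002, -0.01]
ft_force: [-0.4, 0.0, 0.4]
finger_gap: 0.0455
grasp_force: 0.0
```

```bash
python3 - <<'E'
from h import *
grab('scene','c3'); grab('side','s3'); s=r.observe(); print(s['finger_gap'],s['tcp_pos'],s['ft_force'])
for f in('c3','s3'):
  p,W=cloud(f)
  hsv=cv2.cvtColor(p,cv2.COLOR_RGB2HSV); S=hsv[...,1]; V=hsv[...,2]
  k=(abs(W[...,0]-.48)<.022)&(abs(W[...,1]+.013)<.05)&(W[...,2]>.006)&(W[...,2]<.1)&(V<125)&(S<90); q=W[k]
  for a in np.arange(.0,.1,.01):
    t=q[(q[:,2]>=a)&(q[:,2]<a+.01)]
    if len(t): print(f,round(a,2),len(t),np.round(t.min(0)[:2],3),np.round(t.max(0)[:2],3))
E
```

```text
0.045821428469768395 [ 0.48089595 -0.01317597  0.01105355] [ 0.7367991   0.02949138 -0.01420137]
c3 0.0 14 [ 0.47  -0.039] [0.498 0.017]
c3 0.01 27 [ 0.474 -0.038] [0.499 0.004]
c3 0.02 43 [ 0.467 -0.038] [0.499 0.02 ]
c3 0.03 53 [ 0.47  -0.041] [0.499 0.022]
c3 0.04 31 [ 0.468 -0.041] [0.498 0.023]
c3 0.05 29 [ 0.469 -0.043] [0.498 0.024]
c3 0.06 25 [ 0.47  -0.044] [0.499 0.023]
c3 0.07 17 [ 0.475 -0.045] [ 0.498 -0.034]
c3 0.08 6 [ 0.48 -0.04] [ 0.498 -0.037]
c3 0.09 6 [ 0.489 -0.039] [0.494 0.036]
s3 0.0 3 [ 0.459 -0.04 ] [ 0.48  -0.029]
s3 0.01 2 [ 0.465 -0.042] [ 0.477 -0.04 ]
s3 0.02 23 [ 0.465 -0.049] [ 0.496 -0.042]
s3 0.03 43 [ 0.463 -0.049] [ 0.496 -0.044]
s3 0.04 42 [ 0.464 -0.049] [ 0.497 -0.045]
s3 0.05 7 [ 0.469 -0.052] [ 0.495 -0.047]
s3 0.07 20 [0.467 0.01 ] [0.496 0.016]
s3 0.08 27 [0.466 0.009] [0.497 0.016]
```

Request:
step_arm(rows=[[0,0,0.3,0,0,0,0],[0,0,0.3,0,0,0,1],[0,0,0.3,0,0,0,1],[0,0,0.3,0,0,0,1],[0,0,0.3,0,0,0,1],[0,0,0.3,0,0,0,1],[0,0,0.3,0,0,0,1]])

```text
time_s: 4.98
tcp_pos: [0.4811, -0.0132, 0.0084]
tcp_rot: [3.142, -0.0, -0.01]
ft_force: [-0.2, -1.3, 0.6]
finger_gap: 0.0293
grasp_force: 30.0
```

```bash
python3 - <<'E'
from h import *
pR=Ro.from_euler('ZY',[BED['yaw'],-np.radians(33)])
Rt,pt=tool_for(pR,[.58,-.232,.23],.008); print(delta(Rt,pt))
E
```

```text
(array([  9.69,  21.82, -22.83]), array([ 0.027,  0.575, -0.091]))
```

Request:
step_arm(rows=[[0,0,-1,0,0,0,1],[0,0,-4,0,0,0,1],[0,0,-7,0,0,0,1],[0,0,-10,0,0,0,1],[1,2.5,-13,0,0.08,-0.01,1],[2.5,5.5,-16,0.005,0.16,-0.03,1],[4,8.5,-19,0.01,0.24,-0.04,1],[5.5,12,-22,0.015,0.32,-0.05,1],[7,15,-22.8,0.02,0.4,-0.07,1],[8.5,18,-22.8,0.025,0.48,-0.08,1],[9.7,21,-22.8,0.027,0.56,-0.09,1],[9.7,21.8,-22.8,0.027,0.575,-0.091,1]])

```text
time_s: 5.98
tcp_pos: [0.5749, -0.2366, 0.2349]
tcp_rot: [3.14, -0.577, 0.079]
ft_force: [-0.9, -0.1, -2.1]
finger_gap: 0.0295
grasp_force: 30.0
```

```bash
cat > chk.py <<'E'
from h import *
import sys
def chk(tag,cams=('scene','side')):
    s=r.observe(); T=Ro.from_euler('xyz',s['tcp_rot']); print(s['time_s'],np.round(s['tcp_pos'],4),np.round(s['tcp_rot'],3),np.round(s['ft_force'],1),s['finger_gap'],np.round(s['joint_positions'],2))
    b=bedR().inv().apply(s['tcp_pos']-BED['o'])*1000; print('tcp in bed mm',np.round(b,1))
    for n in cams:
        grab(n,tag+n); p,W=cloud(tag+n); hsv=cv2.cvtColor(p,cv2.COLOR_RGB2HSV); H,S,V=[hsv[...,i].astype(int) for i in range(3)]
        L=T.inv().apply((W-s['tcp_pos']).reshape(-1,3)).reshape(W.shape)*1000
        k=(H>105)&(H<130)&(S>110)&(abs(L[...,0])<110)&(abs(L[...,1])<60)&(abs(L[...,2])<45)
        if k.sum()<20: print(n,'few');continue
        q=L[k]; print(n,k.sum(),'tool-frame board xy',rect(q),'z',np.round(np.percentile(q[:,2],[10,50,90]),1))
        A=np.c_[q[:,:2],np.ones(len(q))]; z=q[:,2]; 
        for _ in range(4):
            c=np.linalg.lstsq(A,z,rcond=None)[0]; e=abs(A@c-q[:,2]); g=e<max(2,np.median(e)*2); A=A[g];z=z[g];q=q[g]
        print('   plane z=%.3fx+%.3fy+%.1f'%tuple(c))
        w=bedR().inv().apply(T.apply(q/1000)+s['tcp_pos']-BED['o'])*1000; print('   bed frame board pts 1/99%',np.round(np.percentile(w,[1,99],0),1).tolist())
if __name__=='__main__': chk(*sys.argv[1:2])
E
python3 chk.py a
```

```text
5.9833 [ 0.5749 -0.2366  0.2349] [ 3.14  -0.577  0.079] [-0.9 -0.1 -2.1] 0.02950803560545633 [-0.6   0.16  1.85  0.53  0.74  0.56]
tcp in bed mm [ 35.   -2.  149.1]
scene 385 tool-frame board xy (array([ 2433., -3025.]), 154522.6, 75746.9, 0.3) z [3.3 4.1 5.4]
   plane z=-0.000x+0.003y+4.2
   bed frame board pts 1/99% [[-36.8, -35.6, 134.4], [113.9, 38.4, 156.7]]
side 805 tool-frame board xy (array([-1008.2,   304. ]), 153803.1, 78865.8, 0.0) z [4.2 5.9 7.4]
   plane z=0.004x+0.003y+5.7
   bed frame board pts 1/99% [[-40.2, -40.8, 132.2], [110.7, 33.0, 154.9]]
```

```bash
cat > go.py <<'E'
from h import *
import sys
# C_x C_z (mm, bed frame, panel underside centre), tilt deg
def tgt(cx,cz,a,h=.0088,cy=-2):
    pR=bedR()*Ro.from_euler('y',-np.radians(a))
    return tool_for(pR,BED['o']+bedR().apply(np.array([cx,cy,cz])/1000),h)
if __name__=='__main__':
    v=list(map(float,sys.argv[1:]))
    for i in range(0,len(v),3): print(v[i:i+3],*[x.tolist() for x in delta(*tgt(*v[i:i+3]))])
E
python3 go.py 25 60 8 25 30 8 23 15 8
```

```text
[25.0, 60.0, 8.0] [-2.11, 0.3, 7.8] [-0.0, 0.004, -0.005]
[25.0, 30.0, 8.0] [-2.51, 0.31, 10.77] [-0.0, 0.004, -0.005]
[23.0, 15.0, 8.0] [-2.91, 0.31, 12.23] [-0.0, 0.004, -0.005]
```

Request:
step_arm(rows=[[-0.7,0.1,2.5,0,0,0,1],[-1.4,0.2,5,0,0,0,1],[-2.1,0.3,7.8,0,0,-0.005,1],[-2.4,0.3,9.5,0,0,-0.005,1],[-2.5,0.3,10.7,0,0.004,-0.005,1],[-2.7,0.3,11.6,0,0.004,-0.005,1],[-2.9,0.3,12.2,0,0.004,-0.005,1],[-2.9,0.3,12.2,0,0.004,-0.005,1]])

```text
time_s: 6.75
tcp_pos: [0.6177, -0.2302, 0.1169]
tcp_rot: [3.14, -0.577, 0.09]
ft_force: [-0.4, 0.4, -2.3]
finger_gap: 0.0298
grasp_force: 30.0
```

```bash
python3 chk.py b; python3 go.py 23 15 8 5 14 8 -5 14 8 -15 14 8; python3 - <<'E'
import cv2,numpy as np
a=cv2.imread('pics/bside.png')[190:310,270:420]; b=cv2.imread('pics/bscene.png')[130:225,225:345]
o=np.zeros((600,800,3),np.uint8); o[:320,:400]=cv2.resize(a,(400,320)); o[:320,400:]=cv2.resize(b,(400,320)); cv2.imwrite('pics/b2.png',o[:320])
E
```

```text
6.75 [ 0.6177 -0.2302  0.1169] [ 3.14  -0.577  0.09 ] [-0.4  0.4 -2.3] 0.02976255331722189 [-0.55  0.34  1.95  0.75  0.49  0.33]
tcp in bed mm [24.2  0.8 23.9]
scene 449 tool-frame board xy (array([2463.3, 1342. ]), 154844.7, 84925.2, 179.5) z [3.1 4.3 6.8]
   plane z=0.003x+0.008y+4.4
   bed frame board pts 1/99% [[-48.1, -27.6, 9.2], [103.0, 41.5, 31.1]]
side 720 tool-frame board xy (array([-327.6, 1591.6]), 156640.3, 78991.5, 179.3) z [2.8 4.5 6.7]
   plane z=0.002x+0.007y+4.5
   bed frame board pts 1/99% [[-51.8, -39.1, 7.7], [101.3, 36.1, 31.3]]
[23.0, 15.0, 8.0] [-0.37, 0.17, 0.11] [-0.0, -0.004, 0.005]
[5.0, 14.0, 8.0] [-2.16, 0.16, -0.04] [-0.0, -0.004, 0.005]
[-5.0, 14.0, 8.0] [-3.15, 0.16, -0.19] [-0.0, -0.004, 0.005]
[-15.0, 14.0, 8.0] [-4.14, 0.15, -0.33] [-0.0, -0.004, 0.005]
```

View pics/b2.png

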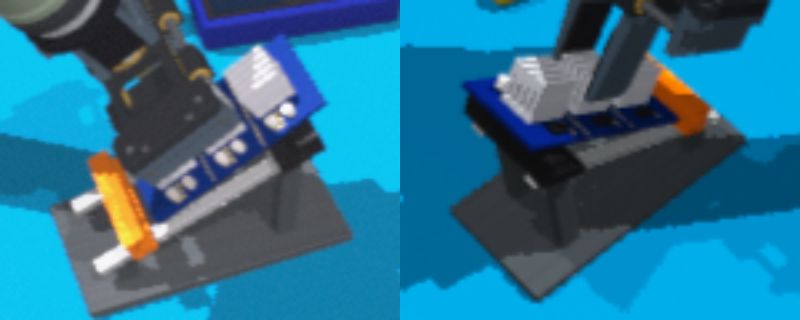

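The side view shows the panel tilted above the bed. Its lower edge sits up-slope of the orange jaw at about (150,205), and its upper end is clear above the black jaw. Now I push it down-slope.

Request:
step_arm(rows=[[-0.6,0.15,0.2,0,0,0,1],[-1.0,0.15,0.2,0,0,0,1],[-1.5,0.15,0.1,0,0,0,1],[-2.0,0.15,0.05,0,0,0,1],[-2.5,0.15,0,0,0,0,1],[-2.5,0.15,0,0,0,0,1]])

```text
time_s: 7.35
tcp_pos: [0.5973, -0.2354, 0.1055]
tcp_rot: [3.139, -0.582, 0.087]
ft_force: [3.2, 2.1, 2.0]
finger_gap: 0.0299
grasp_force: 30.0
```

```bash
python3 chk.py c; python3 go.py -5 13 8 -15 13 8; python3 - <<'E'
from h import *
p,W=cloud('cside'); hsv=cv2.cvtColor(p,cv2.COLOR_RGB2HSV); H,S,V=[hsv[...,i].astype(int) for i in range(3)]
for f in ('cside','cscene','bside','bscene'):
    p,W=cloud(f); hsv=cv2.cvtColor(p,cv2.COLOR_RGB2HSV); H,S=hsv[...,0],hsv[...,1]
    B=bedR().inv().apply((W-BED['o']).reshape(-1,3)).reshape(W.shape)*1000
    k=(H>5)&(H<22)&(S>150)&(abs(B[...,0]+75)<35)&(abs(B[...,1])<60)&(abs(B[...,2])<25); print(f,np.round(np.percentile(B[k],[2,50,98],0),1).tolist())
E
```

```text
7.35 [ 0.5973 -0.2354  0.1055] [ 3.139 -0.582  0.087] [3.2 2.1 2. ] 0.02993258199721984 [-0.58  0.33  2.    0.83  0.47  0.22]
tcp in bed mm [ 0.6 -2.7 22.3]
scene 400 tool-frame board xy (array([ 3298.9, -2218.3]), 152014.1, 79300.3, 1.0) z [3.1 4.3 6.9]
   plane z=0.002x+0.029y+5.0
   bed frame board pts 1/99% [[-67.8, -30.9, 7.5], [79.5, 38.1, 30.7]]
side 635 tool-frame board xy (array([ 4933.7, -2737.4]), 146027.5, 87034.2, 179.7) z [3.8 5.6 8.2]
   plane z=0.003x+-0.005y+5.7
   bed frame board pts 1/99% [[-64.6, -41.9, 6.5], [78.3, 33.0, 28.7]]
[-5.0, 13.0, 8.0] [-0.76, -0.06, -0.06] [0.001, -0.006, 0.004]
[-15.0, 13.0, 8.0] [-1.74, -0.07, -0.2] [0.001, -0.006, 0.004]
cside [[-83.7, -47.7, -8.2], [-73.6, -35.4, 12.7], [-65.0, -3.4, 15.8]]
cscene [[-81.5, 9.2, -5.7], [-71.4, 36.0, 13.4], [-62.5, 46.8, 16.6]]
bside [[-80.3, -47.4, -6.3], [-66.7, -7.3, 11.6], [-61.0, 39.4, 16.4]]
bscene [[-78.6, -4.5, -6.2], [-69.5, 27.0, 10.6], [-58.5, 46.5, 16.5]]
```

Request:
step_arm(rows=[[-0.4,0,0,0,0,0,1],[-0.8,0,-0.05,0,0,0,1],[-1.2,0,-0.1,0,0,0,1],[-1.6,0,-0.15,0,0,0,1],[-1.9,0,-0.2,0,0,0,1],[-1.9,0,-0.2,0,0,0,1]])

```text
time_s: 7.95
tcp_pos: [0.5816, -0.2372, 0.0974]
tcp_rot: [3.138, -0.583, 0.088]
ft_force: [8.7, 3.2, 5.7]
finger_gap: 0.0301
grasp_force: 30.0
```

```bash
python3 chk.py d; python3 go.py -16 7 4 -14 2 0.5; python3 - <<'E'
from h import *
for f in ('dside','dscene'):
    p,W=cloud(f); hsv=cv2.cvtColor(p,cv2.COLOR_RGB2HSV); H,S=hsv[...,0],hsv[...,1]
    B=bedR().inv().apply((W-BED['o']).reshape(-1,3)).reshape(W.shape)*1000
    k=(H>5)&(H<22)&(S>150)&(abs(B[...,0]+80)<40)&(abs(B[...,1])<60)&(abs(B[...,2])<25); print(f,np.round(np.percentile(B[k],[2,50,98],0),1).tolist())
E
```

```text
7.95 [ 0.5816 -0.2372  0.0974] [ 3.138 -0.583  0.088] [8.7 3.2 5.7] 0.030125459747345595 [-0.6   0.33  2.03  0.88  0.46  0.14]
tcp in bed mm [-17.2  -3.1  21.7]
scene 370 tool-frame board xy (array([ 4709.6, -2277.3]), 150701.0, 77411.1, 0.2) z [3.1 4.2 6.2]
   plane z=-0.000x+0.005y+4.3
   bed frame board pts 1/99% [[-86.3, -38.1, 7.2], [61.8, 37.7, 30.1]]
side 617 tool-frame board xy (array([ 4493.9, -1106.9]), 146731.8, 84448.9, 178.4) z [3.4 5.4 7.9]
   plane z=0.002x+-0.017y+6.0
   bed frame board pts 1/99% [[-82.7, -42.6, 5.9], [60.2, 32.6, 28.2]]
[-16.0, 7.0, 4.0] [-0.08, -0.11, 0.59] [0.002, -0.077, 0.004]
[-14.0, 2.0, 0.5] [0.1, -0.11, 1.12] [0.002, -0.139, 0.004]
dside [[-100.9, -48.1, -7.4], [-92.5, -36.2, 13.0], [-82.3, -8.1, 16.1]]
dscene [[-100.1, 8.1, -5.8], [-89.1, 35.5, 12.9], [-80.5, 45.9, 17.1]]
```

Request:
step_arm(rows=[[0,0,0.3,0,-0.035,0,1],[0,-0.05,0.6,0,-0.07,0,1],[0.05,-0.1,0.9,0,-0.11,0,1],[0.05,-0.1,1.15,0,-0.14,0,1],[0.05,-0.1,1.15,0,-0.14,0,1]])

```text
time_s: 8.47
tcp_pos: [0.5909, -0.2364, 0.0892]
tcp_rot: [3.134, -0.446, 0.089]
ft_force: [6.5, 1.5, 5.7]
finger_gap: 0.0299
grasp_force: 30.0
```

```bash
python3 chk.py e; python3 go.py -16 1 0 -8 0.5 0 -2 0.5 0
```

```text
8.4667 [ 0.5909 -0.2364  0.0892] [ 3.134 -0.446  0.089] [6.5 1.5 5.7] 0.029871404716049762 [-0.53  0.36  1.93  0.5   0.54  0.56]
tcp in bed mm [-12.2  -3.1  10.3]
scene 377 tool-frame board xy (array([ 5372.5, -3047.6]), 158437.9, 78052.7, 178.6) z [2.4 4.  5.2]
   plane z=-0.000x+-0.003y+3.9
   bed frame board pts 1/99% [[-85.7, -36.7, 3.9], [61.6, 37.4, 8.5]]
side 613 tool-frame board xy (array([ 4376.3, -1632.2]), 148369.2, 83978.9, 179.4) z [3.7 5.6 8.1]
   plane z=0.002x+0.004y+5.3
   bed frame board pts 1/99% [[-80.5, -42.5, 2.9], [64.1, 32.6, 7.1]]
[-16.0, 1.0, 0.0] [-0.29, -0.11, 0.05] [0.005, -0.01, 0.005]
[-8.0, 0.5, 0.0] [0.51, -0.11, 0.1] [0.005, -0.01, 0.005]
[-2.0, 0.5, 0.0] [1.11, -0.11, 0.11] [0.005, -0.01, 0.005]
```

Request:
step_arm(rows=[[-0.1,0,0.1,0,-0.012,0,1],[-0.1,0,0.15,0,-0.012,0,1],[0.2,0,0.15,0,-0.012,0,1],[0.6,0,0.15,0,-0.012,0,1],[0.9,0,0.13,0,-0.012,0,1],[0.9,0,0.13,0,-0.012,0,1]])

```text
time_s: 9.07
tcp_pos: [0.598, -0.2358, 0.0908]
tcp_rot: [3.134, -0.433, 0.089]
ft_force: [4.8, 0.5, 4.6]
finger_gap: 0.0298
grasp_force: 30.0
```

```bash
python3 chk.py f; python3 go.py -2 0.5 0;  python3 - <<'E'
import cv2,numpy as np
a=cv2.imread('pics/fside.png')[190:310,270:420]; b=cv2.imread('pics/fscene.png')[130:225,225:345]
o=np.zeros((320,800,3),np.uint8); o[:,:400]=cv2.resize(a,(400,320)); o[:,400:]=cv2.resize(b,(400,320)); cv2.imwrite('pics/f2.png',o)
E
```

```text
9.0667 [ 0.598  -0.2358  0.0908] [ 3.134 -0.433  0.089] [4.8 0.5 4.6] 0.02978763555859719 [-0.52  0.37  1.9   0.46  0.56  0.61]
tcp in bed mm [-5.1 -3.2  8.8]
scene 306 tool-frame board xy (array([ 1719.4, -2335.9]), 153392.0, 82513.1, 176.3) z [2.  4.2 5.4]
   plane z=-0.009x+0.000y+4.1
   bed frame board pts 1/99% [[-80.0, -32.7, 2.8], [58.7, 37.3, 6.6]]
side 537 tool-frame board xy (array([3372.3,  -73.6]), 143369.4, 84902.0, 1.5) z [3.2 5.3 7.6]
   plane z=-0.003x+0.003y+5.4
   bed frame board pts 1/99% [[-73.4, -42.5, 1.6], [67.1, 31.8, 5.2]]
[-2.0, 0.5, 0.0] [0.34, -0.12, -0.06] [0.005, 0.004, 0.005]
```

View pics/f2.png

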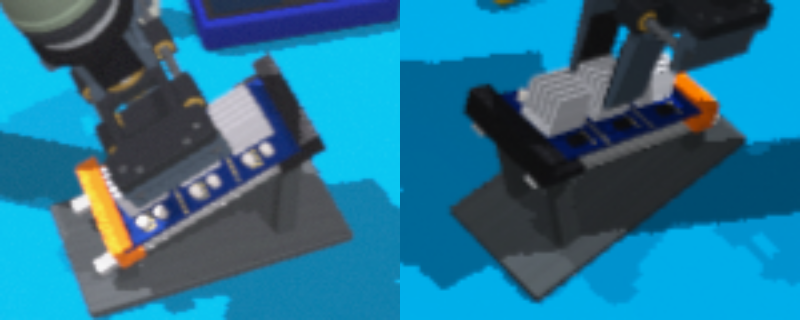

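The panel's upper end is under the black lip: side view at about (290,110), scene at about (545,140). I release it so the spring can push it home.

Request:
step_arm(rows=[[0.3,0,0,0,0,0,1],[0.3,0,0,0,0,0,0],[0.3,0,0,0,0,0,0],[0.3,0,0,0,0,0,0],[0.3,0,0,0,0,0,0],[0.3,0,-1,0,0,0,0],[0.3,0,-3,0,0,0,0],[0.3,0,-6,0,0,0,0],[0.3,0,-9,0,0,0,0],[0.3,0,-12,0,0,0,0],[0.3,0,-15,0,0,0,0],[0.3,0,-15,0,0,0,0]])

```text
time_s: 10.17
tcp_pos: [0.5368, -0.2407, 0.2338]
tcp_rot: [3.131, -0.436, 0.091]
ft_force: [0.8, -0.2, 1.0]
finger_gap: 0.0452
grasp_force: 0.0
```

```bash
python3 - <<'E'
from h import *
s=r.observe(); print(s['tcp_pos'],s['ft_force'],s['finger_gap'],s['joint_positions'].round(2))
for n in ('side','scene'):
    f='g'+n; grab(n,f)
    p,W=cloud(f); hsv=cv2.cvtColor(p,cv2.COLOR_RGB2HSV); H,S,V=[hsv[...,i].astype(int) for i in range(3)]
    B=bedR().inv().apply((W-BED['o']).reshape(-1,3)).reshape(W.shape)*1000
    near=(abs(B[...,0])<110)&(abs(B[...,1])<60)&(abs(B[...,2])<45)
    for nm,k in (('orange',near&(H>5)&(H<22)&(S>150)&(B[...,0]<-50)),('blue',near&(H>105)&(H<130)&(S>110)&(abs(B[...,2]-4)<10)),('sink',near&(B[...,2]>33)&(S<60)),('blacktop',near&(V<90)&(B[...,0]>60)&(B[...,2]>8))):
        print(n,nm,k.sum(),np.round(np.percentile(B[k],[2,50,98],0),1).tolist())
    k=near&(H>105)&(H<130)&(S>110)&(abs(B[...,2]-4)<10); q=B[k]; print(' plane',np.linalg.lstsq(np.c_[q[:,:2],np.ones(len(q))],q[:,2],rcond=None)[0].round(3))
a=cv2.imread('pics/gside.png')[190:310,270:420]; b=cv2.imread('pics/gscene.png')[130:225,225:345]
o=np.zeros((320,800,3),np.uint8); o[:,:400]=cv2.resize(a,(400,320)); o[:,400:]=cv2.resize(b,(400,320)); cv2.imwrite('pics/g2.png',o)
E
```

```text
[ 0.53677437 -0.24068043  0.23378749] [ 0.78741974 -0.16864192  1.03853462] 0.04518024078978377 [-0.59  0.15  1.8   0.35  0.87  0.71]
side orange 342 [[-86.2, -47.3, -7.3], [-77.8, -14.0, 13.7], [-69.7, 39.5, 16.7]]
side blue 516 [[-67.4, -42.8, -0.1], [15.6, -31.8, 3.2], [68.5, 29.7, 11.6]]
side sink 438 [[-62.0, -19.9, 33.1], [-2.1, -4.8, 34.9], [59.4, 10.7, 37.7]]
side blacktop 189 [[68.5, -46.6, 8.6], [74.9, -9.7, 11.9], [82.6, 37.5, 14.4]]
 plane [0.004 0.012 3.693]
scene orange 111 [[-82.8, -40.7, -6.7], [-74.4, 35.3, 13.9], [-65.9, 46.9, 16.7]]
scene blue 288 [[-72.9, -29.5, 2.2], [2.5, 26.5, 4.6], [70.0, 37.4, 13.1]]
scene sink 274 [[-57.8, -15.4, 33.2], [5.3, -0.4, 35.7], [63.1, 14.2, 37.6]]
scene blacktop 229 [[69.7, -41.7, 8.5], [80.2, 3.8, 13.0], [86.9, 45.1, 14.9]]
 plane [ 0.009 -0.015  5.266]
```

View pics/g2.png

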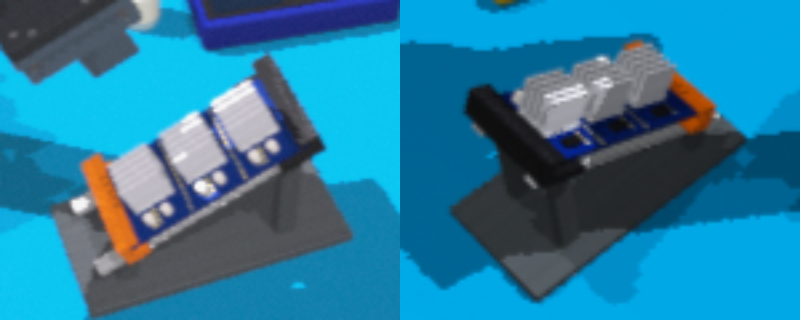

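The panel is home: its upper end is under the black lip, it sits flat, and jaw travel reads about 6 mm. Now the lever.

```bash
python3 - <<'E'
from h import *
print(delta(down(.6),np.array([.47,.04,.2])))
E
```

```text
(array([ -4.89, -28.41,   0.74]), array([ 0.114, -0.419, -0.504]))
```

Request:
step_arm(rows=[[-0.4,-2.4,-0.5,0.01,-0.04,-0.04,1],[-0.8,-4.7,-0.5,0.02,-0.07,-0.08,1],[-1.2,-7.1,-0.5,0.03,-0.1,-0.13,1],[-1.6,-9.5,-0.5,0.04,-0.14,-0.17,1],[-2,-11.8,0,0.05,-0.17,-0.21,1],[-2.4,-14.2,0,0.06,-0.21,-0.25,1],[-2.9,-16.6,0,0.07,-0.24,-0.29,1],[-3.3,-18.9,0.3,0.08,-0.28,-0.34,1],[-3.7,-21.3,0.5,0.09,-0.31,-0.38,1],[-4.1,-23.7,0.7,0.1,-0.35,-0.42,1],[-4.5,-26,0.7,0.11,-0.38,-0.46,1],[-4.9,-28.4,0.7,0.114,-0.419,-0.504,1]])

```text
time_s: 11.27
tcp_pos: [0.4684, 0.0411, 0.1976]
tcp_rot: [-3.137, 0.006, 0.602]
ft_force: [-0.0, -0.5, 0.2]
finger_gap: 0.0004
grasp_force: 0.0
```

```bash
python3 - <<'E'
from h import *
grab('scene','k0'); p,W=cloud('k0'); hsv=cv2.cvtColor(p,cv2.COLOR_RGB2HSV); H,S,V=[hsv[...,i].astype(int) for i in range(3)]
k=((H<8)|(H>172))&(S>150)&(W[...,2]>.06)&(abs(W[...,1]-.315)<.05)&(W[...,0]<.53); q=W[k]; print(k.sum(),rect(q),q.mean(0))
print(delta(down(1.34),np.array([.478,.315,.13])))
E
```

```text
615 (array([478. , 315.4]), 49.2, 44.4, 75.5) [0.47897204 0.31549361 0.08616013]
(array([ 16.19, -21.57,   6.8 ]), array([-0.01 ,  0.003, -0.734]))
```

Request:
step_arm(rows=[[1.8,-2.4,0,0,0,-0.08,1],[3.6,-4.8,0,0,0,-0.16,1],[5.4,-7.2,0,0,0,-0.24,1],[7.2,-9.6,0,0,0,-0.33,1],[9,-12,1,0,0,-0.41,1],[10.8,-14.4,2,0,0,-0.49,1],[12.6,-16.8,3,0,0,-0.57,1],[14.4,-19.2,4.5,0,0,-0.65,1],[16.2,-21.6,6,0,0,-0.73,1],[16.2,-21.6,6.8,0,0,-0.734,1],[16.2,-21.6,6.8,0,0,-0.734,1]])

```text
time_s: 12.23
tcp_pos: [0.4791, 0.3099, 0.1277]
tcp_rot: [-3.134, 0.005, 1.337]
ft_force: [-0.0, -0.7, -0.1]
finger_gap: 0.0005
grasp_force: 0.0
```

```bash
cat > lv.py <<'E'
from h import *
import sys
s=r.observe(); print(s['time_s'],s['tcp_pos'].round(4),s['tcp_rot'].round(3),s['ft_force'].round(1))
p,d,c=grab('scene',sys.argv[1]); p,W=cloud(sys.argv[1]); hsv=cv2.cvtColor(p,cv2.COLOR_RGB2HSV); H,S,V=[hsv[...,i].astype(int) for i in range(3)]
red=((H<8)|(H>172))&(S>150)
k=red&(W[...,2]>.03)&(abs(W[...,1]-.315)<.06)&(W[...,0]<.53); q=W[k]; print('pad',k.sum(),q.mean(0).round(4),np.percentile(q[:,2],[5,95]).round(4))
k=red&(W[...,0]>.54)&(abs(W[...,1]-.29)<.06); k[:,:400]=0
t=(H>40)&(H<85)&(S>80)&(W[...,0]>.54)&(abs(W[...,1]-.29)<.08); 
v=lambda k:W[k].mean(0)[:2]
print('pointer',k.sum(),v(k) if k.any() else 0,'green',t.sum(),v(t) if t.any() else 0)
w=(V>200)&(S<40)&(W[...,0]>.54)&(W[...,0]<.68)&(abs(W[...,1]-.29)<.06)&(W[...,2]>.04); dc,_=cv2.minEnclosingCircle((W[w][:,:2]*1000).astype(np.float32)); dc=np.array(dc)/1000
a=lambda k:np.arctan2(*(v(k)-dc)[::-1])
if k.any() and t.any(): print('dial',dc.round(4),'angle cw from green',round(((a(t)-a(k))+np.pi)%(2*np.pi)-np.pi,2), 'ptr ang',round(a(k),2))
cv2.imwrite('pics/%s_c.png'%sys.argv[1],cv2.resize(p[270:390,380:540,::-1],(800,600)))
E
python3 lv.py k1
python3 -c "
from h import *
print(delta(down(1.34),np.array([.478,.315,.078])))"
```

```text
12.2333 [0.4791 0.3099 0.1277] [-3.134  0.005  1.337] [-0.  -0.7 -0.1]
pad 198 [0.4929 0.3123 0.0824] [0.0786 0.0853]
pointer 43 [0.62801814 0.27964506] green 17 [0.60452295 0.24317846]
dial [0.6097 0.2975] angle cw from green -0.89 ptr ang -0.77
(array([ 0.53, -0.28,  5.12]), array([-0.006,  0.004, -0.005]))
```

Request:
step_arm(rows=[[0.3,-0.2,2,0,0,0,1],[0.5,-0.2,4,0,0,0,1],[0.5,-0.2,5,0,0,0,1],[0.5,-0.2,6,0,0,0,1],[0.5,-0.2,7,0,0,0,1],[0.5,-0.2,7.6,0,0,0,1],[0.5,-0.2,7.6,0,0,0,1]])

```text
time_s: 12.87
tcp_pos: [0.4788, 0.315, 0.0557]
tcp_rot: [-3.136, 0.0, 1.332]
ft_force: [-5.9, 1.0, 7.4]
finger_gap: 0.0005
grasp_force: 3.1
```

```bash
python3 lv.py k2
```

```text
12.8667 [0.4788 0.315  0.0557] [-3.136  0.     1.332] [-5.9  1.   7.4]
pad 10 [0.4603 0.2972 0.0675] [0.0656 0.0693]
pointer 34 [0.64287645 0.26804148] green 17 [0.60465686 0.24318529]
dial [0.6207 0.3045] angle cw from green -0.8 ptr ang -1.02
```

Request:
step_arm(rows=[[-0.05,0,0.3,0,0,0,1],[-0.1,0.2,0.6,0,0,0,1],[-0.1,0.2,0.6,0,0,0,1]])

```text
time_s: 13.17
tcp_pos: [0.4811, 0.3144, 0.0511]
tcp_rot: [-3.137, -0.002, 1.332]
ft_force: [-5.5, 2.1, 8.5]
finger_gap: 0.0004
grasp_force: 4.6
```

Request:
step_arm(rows=[[0,0,0.3,0,0,0,1],[0,0,0.5,0,0,0,1],[0,0,0.5,0,0,0,1]])

```text
time_s: 13.42
tcp_pos: [0.4809, 0.3145, 0.0463]
tcp_rot: [-3.137, -0.002, 1.332]
ft_force: [-6.2, 2.7, 9.5]
finger_gap: 0.0007
grasp_force: 5.2
```

Request:
step_arm(rows=[[0,0,0.3,0,0,0,1],[0,0,0.4,0,0,0,1],[0,0,0.4,0,0,0,1]])

```text
time_s: 13.67
tcp_pos: [0.481, 0.3146, 0.045]
tcp_rot: [-3.138, -0.003, 1.332]
ft_force: [-11.2, 0.5, 24.2]
finger_gap: 0.0004
grasp_force: 12.6
```

Request:
step_arm(rows=[[0,0,-1.5,0,0,0,1],[0,0,-3,0,0,0,1],[0,0,-5,0,0,0,1],[0,0,-5,0,0,0,1],[0,0,-5,0,0,0,1]])

```text
time_s: 14.08
tcp_pos: [0.4833, 0.3139, 0.092]
tcp_rot: [3.141, -0.003, 1.334]
ft_force: [-0.9, -0.7, -0.3]
finger_gap: 0.0006
grasp_force: 0.0
```

```bash
python3 lv.py k3
```

```text
14.0833 [0.4833 0.3139 0.092 ] [ 3.141e+00 -3.000e-03  1.334e+00] [-0.9 -0.7 -0.3]
pad 4 [0.4544 0.2977 0.0903] [0.0893 0.0915]
pointer 33 [0.64092696 0.2652499 ] green 17 [0.6047484  0.24319083]
dial [0.6101 0.3089] angle cw from green -0.7 ptr ang -0.96
```

View pics/k3_c.png

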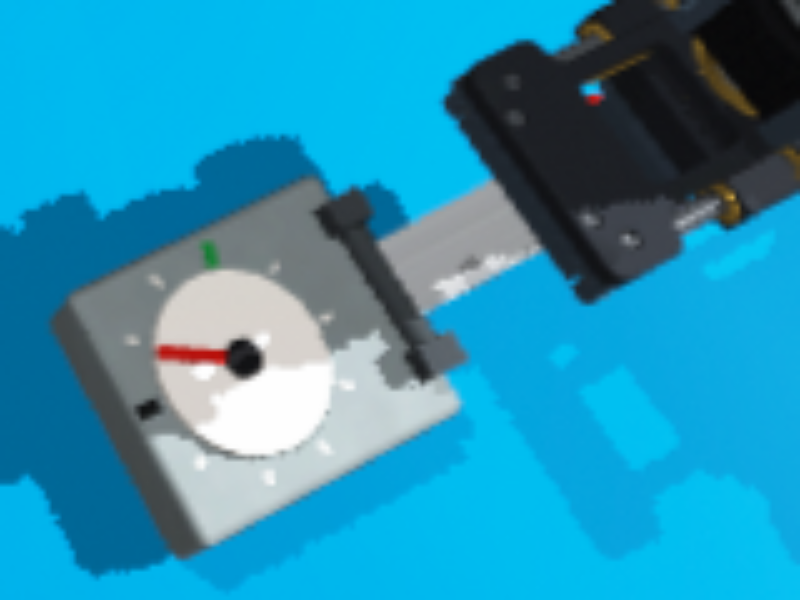

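The pointer has moved one mark on from black (148,408), to the mark at (133,340). Second stroke:

Request:
step_arm(rows=[[0,0,1.3,0,0,0,1],[0,0,2.3,0,0,0,1],[0,0,3.3,0,0,0,1],[0,0,4.2,0,0,0,1],[0,0,4.8,0,0,0,1],[0,0,5.0,0,0,0,1],[0,0,5.0,0,0,0,1]])

```text
time_s: 14.72
tcp_pos: [0.4795, 0.3146, 0.0446]
tcp_rot: [-3.135, -0.001, 1.333]
ft_force: [-13.7, -0.5, 36.4]
finger_gap: 0.0005
grasp_force: 18.8
```

Request:
step_arm(rows=[[0,0,-1.5,0,0,0,1],[0,0,-3,0,0,0,1],[0,0,-5,0,0,0,1],[0,0,-5,0,0,0,1],[0,0,-5,0,0,0,1]])

```text
time_s: 15.13
tcp_pos: [0.4822, 0.3138, 0.0901]
tcp_rot: [-3.139, -0.001, 1.334]
ft_force: [-0.9, -0.5, 1.0]
finger_gap: 0.0005
grasp_force: 0.0
```

```bash
python3 lv.py k4
```

```text
15.1333 [0.4822 0.3138 0.0901] [-3.139e+00 -1.000e-03  1.334e+00] [-0.9 -0.5  1. ]
pad 4 [0.4544 0.2977 0.0904] [0.0894 0.0923]
pointer 30 [0.63051056 0.25924499] green 17 [0.60471327 0.24318638]
dial [0.6101 0.3101] angle cw from green -0.46 ptr ang -1.19
```

Request:
step_arm(rows=[[0,0,1.3,0,0,0,1],[0,0,2.3,0,0,0,1],[0,0,3.3,0,0,0,1],[0,0,4.2,0,0,0,1],[0,0,4.7,0,0,0,1],[0,0,4.8,0,0,0,1],[0,0,4.8,0,0,0,1]])

```text
time_s: 15.77
tcp_pos: [0.4791, 0.3145, 0.0447]
tcp_rot: [-3.134, -0.0, 1.333]
ft_force: [-12.0, 0.5, 27.8]
finger_gap: 0.0004
grasp_force: 14.5
```

Request:
step_arm(rows=[[0,0,-1.5,0,0,0,1],[0,0,-3,0,0,0,1],[0,0,-6,0,0,0,1],[0,0,-9,0,0,0,1],[0,0,-12,0,0,0,1],[0,0,-12,0,0,0,1],[0,0,-12,0,0,0,1]])

```text
time_s: 16.35
tcp_pos: [0.4826, 0.3139, 0.1625]
tcp_rot: [-3.14, -0.001, 1.334]
ft_force: [-0.4, -0.7, -0.6]
finger_gap: 0.0002
grasp_force: 0.0
```

```bash
python3 lv.py k5; python3 - <<'E'
import cv2,numpy as np
a=cv2.imread('pics/k5.png'); o=np.zeros((400,800,3),np.uint8); o[:,:400]=cv2.resize(a[290:390,380:480],(400,400)); o[:,400:]=cv2.resize(a[125:225,230:330],(400,400)); cv2.imwrite('pics/k5v.png',o)
E
```

```text
16.35 [0.4826 0.3139 0.1625] [-3.140e+00 -1.000e-03  1.334e+00] [-0.4 -0.7 -0.6]
pad 494 [0.4831 0.3146 0.085 ] [0.0803 0.0895]
pointer 37 [0.60491856 0.27002607] green 17 [0.60479009 0.24319283]
dial [0.6098 0.3031] angle cw from green 0.06 ptr ang -1.72
```

View pics/k5v.png

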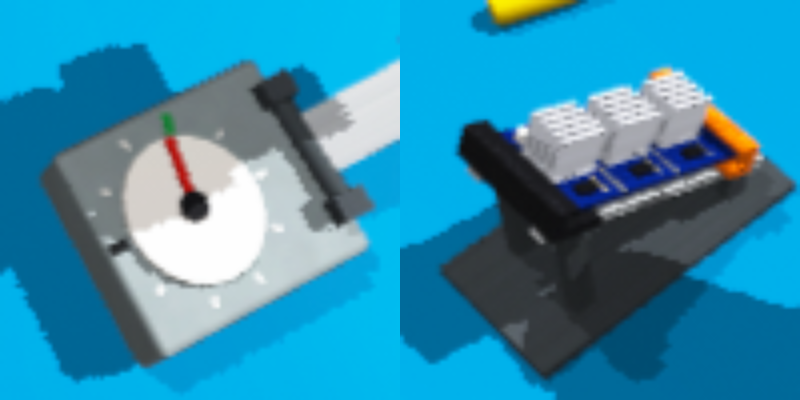

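The pointer is at the green mark (168,125), the lever is up and the panel is still seated. Handing in.

```bash
python3 -c "
from plant import order
print(order.close_job())"
```

```text
the job is handed in; nothing more can be done
None
```

The job is handed in at about 16.4 s: the panel is home under the black jaw and released, and three full lever strokes put the dial's pointer at the green mark, with the screwdriver, bottle and scope left alone.

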